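Flip the O-ring bin's flag to reorder

ROBOT

A 6-joint arm with a two-finger parallel gripper is mounted at the origin on a cart in front of the work surface, level with it; the furniture and walls round the work are solid. World frame = base frame: x ahead of the robot, y to its left, z up, the work surface at z = 0. Lengths are in mm, angles in rad, forces in N, time in s.
With the tool pointing down it reaches from about 400 to 925 mm from the base axis. Payload 12.5 kg.
Tool frame: the origin (TCP) lies at the very end of the fingers, on their centre line; the grasp point (between the pads) lies 19 mm behind it; z points along the fingers, y is the line along which they close (so a half turn about z gives the same grasp; the last joint's range is limited). The gripper opens to 95 mm and grips with 3 to 60 N. Pads are 20 mm wide; open, the fingers measure 119 mm over their backs; the gripper's body (75 mm by 180 mm) begins 59 mm behind the grasp point.
Start: joints at [1.094, 0.491, 1.559, -0, 1.092, -0.106], TCP at [226.46, 582.548, 214.661] pointing down, gripper open.
Joint ranges: [-3.1, 3.1], [-0.84, 2.19], [0.05, 2.79], [-1.13, 4.28], [0.06, 2.93], [-2.69, 2.69]. Speed limits (rad/s): [2.22, 2.22, 2.79, 3.14, 3.14, 3.14].

INTERFACE

Orientations are given as [roll, pitch, yaw] about the fixed x, y, z axes, in that order (R = Rz(yaw) Ry(pitch) Rx(roll)).
In Python, from cell import * gives the robot as it stands.
- The arm moves only by the tool jog_arm, never from a script. Its argument "targets" is a list of rows, each an object with "turn": the turn, a rotation vector about the world's x, y, z in degrees, a list of three; "slide": the shift along the world's x, y, z in mm, a list of three; "claw": the opening in per cent of the stroke, from 0 (shut) to 100 (fully open). In form: [{"turn": [wx, wy, wz], "slide": [x, y, z], "claw": claw}, ...]. A call has 1 to 5 rows; each row shifts and turns the commanded pose from where the row before left it; what a row does not reach is not made up. A row lasts 1/8 s, in which the tool goes at most 62.5 mm and 10.7 degrees, less where a joint would pass 70% of its speed; a pose out of reach is approached as far as the arm can. A call with a gripper value outside its range is refused whole. The fingers move at their own pace and stop on an object; the grip force is fixed at half the most. Time passes only in rows, so rows that do not move let the fingers close. It gives the time, the measured TCP pose, the force, the opening and the grip force at its end, in the units of the state.
- state(): the state, without advancing time (a new reading comes with each control period).
- read_camera(name): name is "scene" or "top" or "wrist"; returns a dict with "frame" (420x560x3 uint8, blue, green, red), "mtx" (3x3 intrinsics, pixels), "R" (3x3) and "t" (3): a world point X has camera coordinates R X + t. Camera axes: x right, y down, z forward; pixel columns grow to the right and rows downward; lengths in mm; the calibration is good to about 2 mm. A picture is of the moment at which its call begins. There is no depth.
- job_done(): hands the job in; it is judged then, once.
Trained networks look in the newest picture that a camera, given by its name, has taken for a name from the list of things; names that differ only in an ending like _2 or _b are one class to them, and where a whole thing is asked for, a point or a joint stands for the part that bears it (a point fixed in the world has none). Each returns a list of dicts, best first, with "conf" (0 to 1); they miss things now and then, are a little off and sometimes report something else, mostly with a low value. They report only what shows in the picture. A call takes as long as a camera call.
- look_for(query, camera): "xy" ([column, row] in pixels, amid what is visible of it).
The state is a dict: "t": time; "joints": joint angles; "qvel": joint speeds; "tau": joint torques, N m; "eef_pos": TCP position; "tcp_rot": TCP orientation; "ft_force": force on the tool from outside, world axes, zero at the start; "moment": the same for the moment, N m; "opening": opening from 0.0 (shut) to 1.0 (fully open); "grip_force": force on a finger pad.
Only numpy, scipy, OpenCV 4.12 (cv2) and the standard library are available. Lean on these libraries where they do the work, as an engineer would, in place of code of your own. Each camera call takes 0.05 s, during which the arm holds its last target. There are 200 camera calls.

TASK

The bin of black O-rings needs reordering. Without gripping it, push the flag that stands in front of that bin gently with the fingertips, up (its yellow thumb tab may help) and right over its pivot, from lying towards you with green up until it lies flat on the far side with its red face up, then take the hand away. Leave the other bin's flag green, and do not shift the bins or the other loose things around.

Things in the scene. Friction and masses are not known exactly. Their poses are not given: they have to be found in the camera images.
- stand_a_pivot (a point): Midpoint of the pivot line of the fixed grey stand before the O-ring bin, 105 mm above the bench. y along the pivot, x away from the robot to the bin (near wall 97 mm off), z up. Base plate 70 x 120 x 8 mm; two cheeks beside the flag, 107 mm over their pin heads, 22 mm deep, 8 mm higher than the pivot; thin rest arms reach 44 mm to either side of the pivot, below the flag's level.
- flag_a_edge (a point): Middle of the free edge of the flag of the O-ring bin (the one to flip): a flat plate reaching 85 mm from the pivot, 80 mm wide, 6 mm thick, one face green, the other red. It starts nearly level on the robot's side, green up; nothing is under its outer 40 mm. A yellow thumb tab, 26 mm wide, 6 mm thick with a 10 mm round end, extends it 45 mm past the pivot on the other side: pressed down, it raises the flag.
- flag_a (a joint): Hinge of the O-ring bin's flag, rad: 0 = level on the robot's side, green face up; pi/2 = upright; pi = level on the far side (towards the bin), red face up. It starts between 0 and 0.15. The hinge has rubber stops at 0 and pi and is slightly stiff (about 1 N at the free edge moves it): the flag stays at whatever angle it is left.
- stand_b_pivot (a point): Midpoint of the pivot line of the fixed grey stand before the hardware bin, 105 mm above the bench. y along the pivot, x away from the robot to the bin (near wall 97 mm off), z up. Base plate 70 x 120 x 8 mm; two cheeks beside the flag, 107 mm over their pin heads, 22 mm deep, 8 mm higher than the pivot; thin rest arms reach 44 mm to either side of the pivot, below the flag's level.
- flag_b_edge (a point): Middle of the free edge of the hardware bin's flag (leave it): a flat plate reaching 85 mm from the pivot, 80 mm wide, 6 mm thick, one face green, the other red. It starts nearly level on the robot's side, green up; nothing is under its outer 40 mm. A yellow thumb tab, 26 mm wide, 6 mm thick with a 10 mm round end, extends it 45 mm past the pivot on the other side: pressed down, it raises the flag.
- flag_b (a joint): Hinge of the hardware bin's flag, rad: 0 = level on the robot's side, green face up; pi/2 = upright; pi = level on the far side (towards the bin), red face up. It starts between 0 and 0.15. The hinge has rubber stops at 0 and pi and is slightly stiff (about 1 N at the free edge moves it): the flag stays at whatever angle it is left.
- bin_orings: Open cream plastic parts bin, 155 x 110 x 78 mm, with a heap of thin black O-rings in it; loose. Origin: centre of its underside, 175 mm behind its flag's pivot.
- bin_hardware: Open cream plastic parts bin, 155 x 110 x 83 mm, with bright metal hardware in it; loose. Origin: centre of its underside, 175 mm behind its flag's pivot.
- cap_nut: Black castellated cap nut, 57 mm across, 34 mm high, loose on the bench between the two stands. Origin: centre of its underside.
- oil_bottle: White oil bottle with a red nozzle, 41 mm across, 134 mm high, standing loose at the left. Origin: centre of its underside.
- seal_ring: Black rubber seal ring, 69 mm across, 30 mm high, lying loose at the right. Origin: centre of its underside.

How it is judged (in metres and radians):
At the end, for the whole second after the job is handed in: The O-ring bin's flag lies on the far side, red up, within about 11 degrees of level and at rest; the other flag is still within 20 degrees of level, green up; both bins, the cap nut, the oil bottle and the seal ring are within 25 mm of where they stood (value of joint flag_a above 2.95 rad and velocity of joint flag_a between -0.05 and 0.05 rad/s and value of joint flag_b below 0.35 rad and distance of each of bin_orings, bin_hardware, cap_nut, oil_bottle, seal_ring from where it was at the start of the episode below 0.025 m); the robot touches nothing.
It fails at once if the other bin's flag was raised (value of joint flag_b above 0.35 rad).
It fails at once if the flag was gripped or pressed hard (over 38 N between fingers and flag) (contact force between the fingers and flag_a above 38 N).
It fails at once if a bin or another loose thing was shifted or lifted (distance of any of bin_orings, bin_hardware, cap_nut, oil_bottle, seal_ring from where it was at the start of the episode above 0.025 m).
It also fails if it takes over 48 s, if anything falls off the work surface, if the arm or the gripper's body presses on something with over 40 N, if the wrist force passes 120 N, or if a joint passes its speed limit or range.

## Working session

There is one attempt and no reset: what is moved stays moved. The work goes in short steps, Python scripts to look and compute and a tool call to move; the robot and the scene stay as the last step left them, time stands still between calls to the robot, and variables do not carry over. Pictures are saved under pics/ and viewed, at most 10 in all, crops included, and the job is handed in when it is done.

Besides the shell and the picture viewer there is one more tool, called after "Emit:" as a command line: name --argument value ..., lists and objects as JSON in quotes. jog_arm: Moves the arm, as the interface text tells. Its arguments: {"type":"object","properties":{"targets":{"type":"array","items":{"type":"object","properties":{"turn":{"type":"array","items":{"type":"number"}},"slide":{"type":"array","items":{"type":"number"}},"claw":{"type":"number"}}}}},"required":["targets"]}

```bash
mkdir -p pics; python3 - <<'E'
from cell import *
import cv2,numpy as np
for c in("scene","top"):
    d=read_camera(c);cv2.imwrite(f"pics/{c}0.png",d["frame"])
    np.savez(f"{c}0.npz",**{k:np.array(d[k]) for k in("mtx","R","t")})
    print(c,d["mtx"],d["R"],d["t"])
    for q in("stand_a_pivot","flag_a_edge","bin_orings","bin_hardware","cap_nut","oil_bottle","seal_ring"):
        print(q,[(np.round(r["xy"]),round(r["conf"],2)) for r in look_for(q,c)][:4])
s=state();print({k:np.round(s[k],3) for k in("t","eef_pos","tcp_rot","opening")})
E
```

```text
scene [[494.95309713   0.         283.80836223]
 [  0.         494.95309713 207.92297405]
 [  0.           0.           1.        ]] [[ 0.8013561  -0.59816529  0.00516601]
 [-0.39299278 -0.53296015 -0.74933981]
 [ 0.45098235  0.59845782 -0.66216551]] [-418.79192912  317.00907338 1182.05828531]
stand_a_pivot [(array([240., 170.]), 0.58)]
flag_a_edge [(array([234., 167.]), 0.84), (array([287., 156.]), 0.19)]
bin_orings [(array([286., 157.]), 0.87)]
bin_hardware [(array([360., 217.]), 0.63)]
cap_nut [(array([248., 241.]), 0.89)]
oil_bottle [(array([200., 158.]), 0.75)]
seal_ring []
top [[450.39704525   0.         275.475742  ]
 [  0.         450.39704525 208.29107002]
 [  0.           0.           1.        ]] [[-0.02372885 -0.99968304 -0.00841168]
 [-0.98066483  0.02491068 -0.19410291]
 [ 0.19425093  0.0036432  -0.98094511]] [  73.59515656  601.68893728 1084.75225051]
stand_a_pivot [(array([181., 228.]), 0.91), (array([125., 247.]), 0.69)]
flag_a_edge [(array([176., 230.]), 0.96)]
bin_orings [(array([182., 154.]), 0.6)]
bin_hardware [(array([318., 160.]), 0.86)]
cap_nut [(array([277., 268.]), 0.59)]
oil_bottle [(array([123., 247.]), 0.64)]
seal_ring [(array([411., 262.]), 0.85), (array([277., 269.]), 0.63)]
{'t': np.float64(0.8), 'eef_pos': array([226.467, 582.518, 214.68 ]), 'tcp_rot': array([3.142, 0.   , 2.771]), 'opening': np.float64(0.998)}
```

View pics/scene0.png

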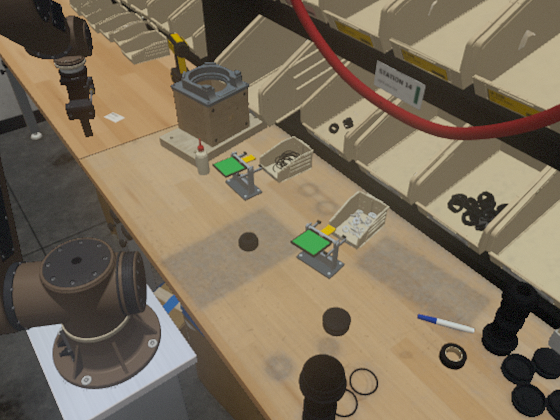

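View pics/top0.png

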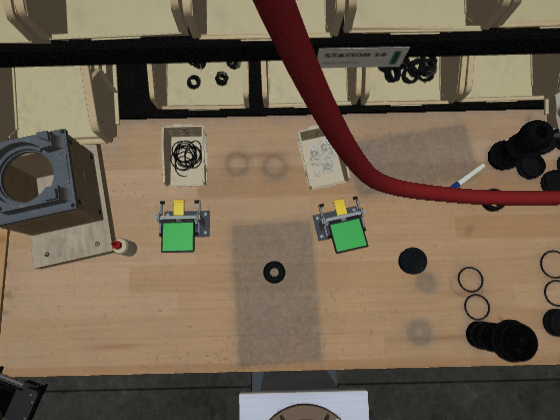

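The top view shows the O-ring bin at (185,155), with its green flag at (178,236) and yellow tab at (179,207). The other flag is at (349,235). In the scene view, flag A is at (229,166).

```bash
python3 - <<'E'
import cv2,numpy as np
P={};C={}
for c in("top","scene"):
    im=cv2.imread(f"pics/{c}0.png");z=np.load(c+"0.npz");P[c]=z
    hsv=cv2.cvtColor(im,cv2.COLOR_BGR2HSV)
    for n,lo,hi in(("green",(45,120,60),(80,255,255)),("yellow",(22,170,120),(32,255,255))):
        m=cv2.inRange(hsv,lo,hi)
        N,l,st,ce=cv2.connectedComponentsWithStats(m)
        for i in range(1,N):
            if st[i,4]>25:
                r=cv2.minAreaRect(np.argwhere(l==i)[:,::-1].astype(np.float32))
                print(c,n,st[i,4],ce[i].round(1)); 
                C.setdefault((c,n),[]).append((ce[i],cv2.boxPoints(r)))
def pm(z): return z["mtx"]@np.c_[z["R"],z["t"]]
def tri(a,b):
    X=cv2.triangulatePoints(pm(P["top"]),pm(P["scene"]),np.float64(a).reshape(2,1),np.float64(b).reshape(2,1));return (X[:3]/X[3]).ravel().round(1)
def plane(z,uv,h):
    d=z["R"].T@np.linalg.inv(z["mtx"])@[*uv,1];o=-z["R"].T@z["t"];return (o+d*(h-o[2])/d[2]).round(1)
for n in("green","yellow"):
    for a,_ in C["top",n]:
        if a[1]<190: continue
        for b,_ in C["scene",n]:
            X=tri(a,b)
            if 50<X[2]<170: print(n,a.round(),b.round(),X)
    for a,bx in C["top",n]:
        if a[1]>190: print(n,"corners@108",[plane(P["top"],p,108)[:2].tolist() for p in bx])
for n,a,b in(("nut",(274,272),(248,241)),("bottle",(122,247),(201,150))): print(n,tri(a,b))
print("bin",plane(P["top"],(185,155),78)); print("camtop",-P["top"]["R"].T@P["top"]["t"])
t=cv2.imread("pics/top0.png")[140:280,80:280];cv2.imwrite("pics/crop.png",cv2.resize(t,(800,560),interpolation=cv2.INTER_CUBIC))
E
```

```text
top green 854 [347.9 234.5]
top green 837 [177.4 236.4]
top yellow 86 [340.2 205. ]
top yellow 29 [179.7 202.2]
scene green 297 [228.6 165.8]
scene green 472 [310.7 241.7]
scene yellow 64 [176.6  37.7]
scene yellow 79 [181.8  64.5]
scene yellow 56 [248.6 158.3]
scene yellow 87 [328.  229.7]
green [348. 235.] [311. 242.] [ 524.3 -112.9  112.2]
green [177. 236.] [229. 166.] [530.7 296.1 107.6]
green corners@108 [[551.0, -70.9], [566.3, -145.2], [498.9, -156.4], [483.9, -82.9]]
green corners@108 [[566.8, 334.0], [565.0, 261.3], [497.2, 260.5], [498.9, 332.3]]
yellow [340. 205.] [328. 230.] [597.5 -98.7 102.7]
yellow [180. 202.] [249. 158.] [610.2 295.9 103.3]
yellow corners@108 [[608.3, -82.4], [613.7, -106.2], [579.7, -112.7], [574.4, -89.0]]
yellow corners@108 [[620.6, 306.0], [620.0, 284.0], [597.6, 283.6], [598.2, 305.5]]
nut [445.1  66.8  16.2]
bottle [509.3 431.5  99.6]
bin [744.6 287.2  78. ]
camtop [ 381.08737923   54.63138354 1181.49104551]
```

View pics/crop.png

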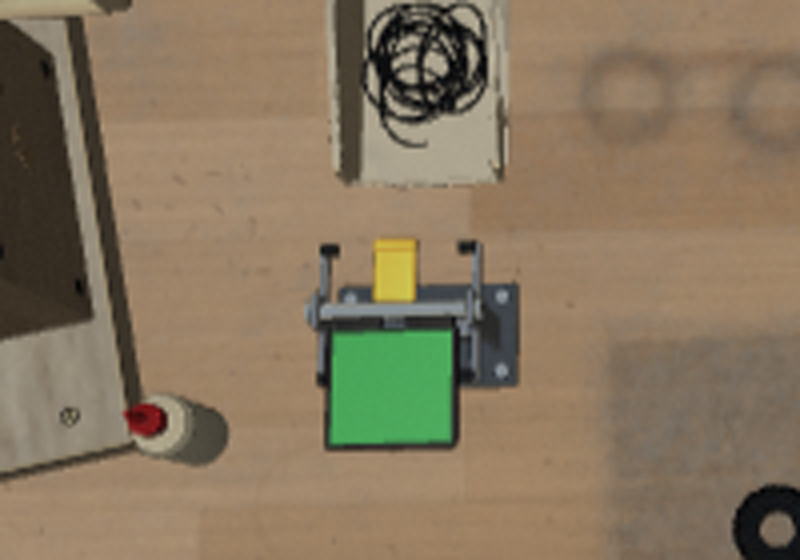

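Flag A measures as: pivot ≈ (578, 297, 105), free edge x ≈ 493, tab end x ≈ 622, yaw ≈ 1°. These agree with the given sizes (85 mm and 45 mm reach, 105 mm height). I'll bring the closed fingers over the tab.

Emit:
jog_arm --targets '[{"turn": [0,0,4.4],"slide": [32,-46,10],"claw": 0},{"turn": [0,0,4.4],"slide": [32,-46,10],"claw": 0},{"turn": [0,0,4.4],"slide": [32,-46,10],"claw": 0},{"turn": [0,0,4.4],"slide": [32,-46,10],"claw": 0},{"turn": [0,0,4.4],"slide": [32,-46,0],"claw": 0}]'

```text
t: 1.42
eef_pos: [387.5, 351.2, 255.6]
tcp_rot: [3.14, 0.002, -3.126]
ft_force: [0.6, 0.7, -0.8]
opening: 0.533
grip_force: 0.0
```

Emit:
jog_arm --targets '[{"turn": [0,0,0],"slide": [45,-11,0],"claw": 0},{"turn": [0,0,0],"slide": [45,-11,0],"claw": 0},{"turn": [0,0,0],"slide": [45,-11,0],"claw": 0},{"turn": [0,0,0],"slide": [45,-11,0],"claw": 0},{"turn": [0,0,0],"slide": [0,0,0],"claw": 0}]'

```text
t: 2.05
eef_pos: [568.7, 307.3, 253.7]
tcp_rot: [-3.141, -0.0, -3.131]
ft_force: [-1.0, -0.0, 0.2]
opening: 0.024
grip_force: 0.0
```

Emit:
jog_arm --targets '[{"turn": [0,0,0],"slide": [43,-10,0],"claw": 0},{"turn": [0,0,0],"slide": [0,0,-40],"claw": 0},{"turn": [0,0,0],"slide": [0,0,-40],"claw": 0},{"turn": [0,0,0],"slide": [0,0,-30],"claw": 0},{"turn": [0,0,0],"slide": [0,0,0],"claw": 0}]'

```text
t: 2.68
eef_pos: [607.9, 298.6, 142.9]
tcp_rot: [-3.14, -0.004, -3.128]
ft_force: [-0.1, 0.2, 0.3]
opening: 0.005
grip_force: 0.0
```

```bash
cat > look.py <<'E'
import sys,cv2,numpy as np
from cell import *
n=sys.argv[1]
a=read_camera("scene")["frame"];b=read_camera("wrist")["frame"]
a=cv2.resize(a[90:250,160:360],(400,320));b=cv2.resize(b,(400,300))
v=np.zeros((320,800,3),np.uint8);v[:,:400]=a;v[:300,400:]=b
cv2.imwrite(f"pics/{n}.png",v)
E
python3 look.py l1
```

```text
(no output)
```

View pics/l1.png

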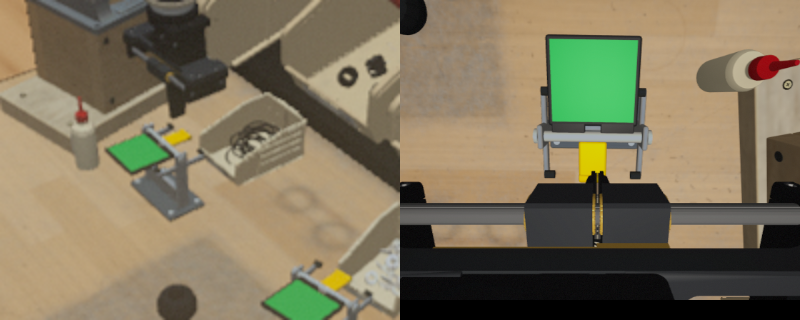

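The fingers are over the tab: in the wrist half they sit at about (596,178) and the tab is centred at about (593,160). Next I press down gently.

Emit:
jog_arm --targets '[{"turn": [0,0,0],"slide": [3,0,-15],"claw": 0},{"turn": [0,0,0],"slide": [0,0,-12],"claw": 0},{"turn": [0,0,0],"slide": [0,0,-6],"claw": 0},{"turn": [0,0,0],"slide": [0,0,-6],"claw": 0},{"turn": [0,0,0],"slide": [0,0,-5],"claw": 0}]'

```text
t: 3.4
eef_pos: [612.5, 298.5, 100.7]
tcp_rot: [3.141, 0.0, -3.128]
ft_force: [-1.7, -0.5, 4.3]
opening: 0.003
grip_force: 1.6
```

Emit:
jog_arm --targets '[{"turn": [0,0,0],"slide": [0,0,-4],"claw": 0},{"turn": [0,0,0],"slide": [0,0,-4],"claw": 0},{"turn": [0,0,0],"slide": [0,0,-4],"claw": 0}]'

```text
t: 3.78
eef_pos: [612.7, 298.6, 88.6]
tcp_rot: [3.141, 0.001, -3.128]
ft_force: [-0.1, 0.4, 3.2]
opening: 0.002
grip_force: 1.3
```

Emit:
jog_arm --targets '[{"turn": [0,0,0],"slide": [-1,0,-4],"claw": 0},{"turn": [0,0,0],"slide": [-1,0,-4],"claw": 0},{"turn": [0,0,0],"slide": [-1,0,-3],"claw": 0},{"turn": [0,0,0],"slide": [0,0,0],"claw": 0}]'

```text
t: 4.28
eef_pos: [609.3, 298.5, 77.2]
tcp_rot: [-3.141, -0.001, -3.128]
ft_force: [-0.6, -0.2, -0.1]
opening: 0.003
grip_force: 0.3
```

```bash
python3 look.py l2
```

```text
(no output)
```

View pics/l2.png

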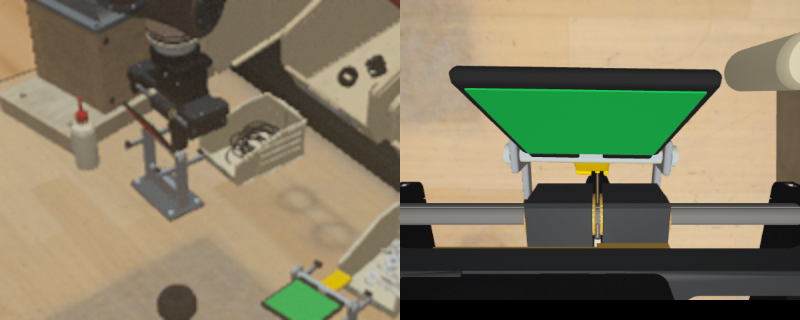

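Flag A now stands at about 50–55° (scene half around (140,120), seen edge-on). I'll take the hand up and over to the robot's side.

Emit:
jog_arm --targets '[{"turn": [0,0,0],"slide": [2,0,20],"claw": 0},{"turn": [0,0,0],"slide": [0,0,45],"claw": 0},{"turn": [0,0,0],"slide": [0,0,45],"claw": 0},{"turn": [0,0,0],"slide": [0,0,40],"claw": 0},{"turn": [0,0,0],"slide": [0,0,0],"claw": 0}]'

```text
t: 5.0
eef_pos: [612.2, 298.9, 231.0]
tcp_rot: [3.14, 0.005, -3.128]
ft_force: [0.7, -0.0, 0.4]
opening: 0.009
grip_force: 0.0
```

Emit:
jog_arm --targets '[{"turn": [0,0,0],"slide": [-45,0,0],"claw": 0},{"turn": [0,0,0],"slide": [-45,0,0],"claw": 0},{"turn": [0,0,0],"slide": [-45,0,0],"claw": 0},{"turn": [0,0,0],"slide": [-10,0,-35],"claw": 0},{"turn": [0,0,0],"slide": [0,0,-40],"claw": 0}]'

```text
t: 5.62
eef_pos: [465.3, 298.6, 151.8]
tcp_rot: [3.141, 0.0, -3.128]
ft_force: [0.4, 0.3, -0.6]
opening: 0.006
grip_force: 0.0
```

Emit:
jog_arm --targets '[{"turn": [0,0,0],"slide": [0,0,0],"claw": 0},{"turn": [0,0,0],"slide": [10,0,0],"claw": 0},{"turn": [0,0,0],"slide": [10,0,0],"claw": 0},{"turn": [0,0,0],"slide": [10,0,0],"claw": 0}]'

```text
t: 6.12
eef_pos: [497.7, 298.6, 153.5]
tcp_rot: [3.141, 0.001, -3.129]
ft_force: [-0.2, -0.1, 0.1]
opening: 0.003
grip_force: 0.0
```

Emit:
jog_arm --targets '[{"turn": [0,0,0],"slide": [8,0,0],"claw": 0},{"turn": [0,0,0],"slide": [8,0,0],"claw": 0},{"turn": [0,0,0],"slide": [7,0,0],"claw": 0},{"turn": [0,0,0],"slide": [6,0,0],"claw": 0},{"turn": [0,0,0],"slide": [6,0,0],"claw": 0}]'

```text
t: 6.75
eef_pos: [531.7, 298.6, 152.7]
tcp_rot: [3.142, -0.0, -3.128]
ft_force: [-1.3, 0.2, 0.4]
opening: 0.003
grip_force: 0.7
```

Emit:
jog_arm --targets '[{"turn": [0,0,0],"slide": [7,0,0],"claw": 0},{"turn": [0,0,0],"slide": [7,0,0],"claw": 0},{"turn": [0,0,0],"slide": [7,0,0],"claw": 0},{"turn": [0,0,0],"slide": [6,0,0],"claw": 0},{"turn": [0,0,0],"slide": [6,0,0],"claw": 0}]'

```text
t: 7.38
eef_pos: [564.8, 298.5, 152.6]
tcp_rot: [3.142, -0.0, -3.128]
ft_force: [-0.8, -0.7, 1.3]
opening: 0.001
grip_force: 0.7
```

Contact is made with low force, about 1–2 N, and the flag is now near upright. I follow an arc over the pivot.

Emit:
jog_arm --targets '[{"turn": [0,0,0],"slide": [7,0,0],"claw": 0},{"turn": [0,0,0],"slide": [6,0,-1],"claw": 0},{"turn": [0,0,0],"slide": [6,0,-2],"claw": 0},{"turn": [0,0,0],"slide": [6,0,-2],"claw": 0},{"turn": [0,0,0],"slide": [5,0,-3],"claw": 0}]'

```text
t: 8.0
eef_pos: [594.8, 298.5, 144.5]
tcp_rot: [3.142, 0.0, -3.128]
ft_force: [-2.1, -0.3, 0.0]
opening: 0.004
grip_force: 0.5
```

Emit:
jog_arm --targets '[{"turn": [0,0,0],"slide": [5,0,-4],"claw": 0},{"turn": [0,0,0],"slide": [5,0,-5],"claw": 0},{"turn": [0,0,0],"slide": [4,0,-5],"claw": 0},{"turn": [0,0,0],"slide": [3,0,-5],"claw": 0},{"turn": [0,0,0],"slide": [3,0,-5],"claw": 0}]'

```text
t: 8.62
eef_pos: [614.7, 298.6, 120.3]
tcp_rot: [3.141, 0.0, -3.128]
ft_force: [-1.0, 0.2, 0.9]
opening: 0.002
grip_force: 0.5
```

Emit:
jog_arm --targets '[{"turn": [0,0,0],"slide": [2,0,-4],"claw": 0},{"turn": [0,0,0],"slide": [2,0,-4],"claw": 0},{"turn": [0,0,0],"slide": [1,0,-3],"claw": 0}]'

```text
t: 9.0
eef_pos: [619.6, 298.5, 109.5]
tcp_rot: [3.141, 0.0, -3.129]
ft_force: [0.2, -0.2, 0.8]
opening: 0.005
grip_force: 0.4
```

Emit:
jog_arm --targets '[{"turn": [0,0,0],"slide": [1,0,-1],"claw": 0},{"turn": [0,0,0],"slide": [0,0,-1],"claw": 0},{"turn": [0,0,0],"slide": [0,0,0],"claw": 0}]'

```text
t: 9.38
eef_pos: [620.6, 298.6, 108.3]
tcp_rot: [3.141, 0.001, -3.128]
ft_force: [-1.0, -0.9, 6.2]
opening: 0.002
grip_force: 2.4
```

```bash
python3 look.py l3
```

```text
(no output)
```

View pics/l3.png

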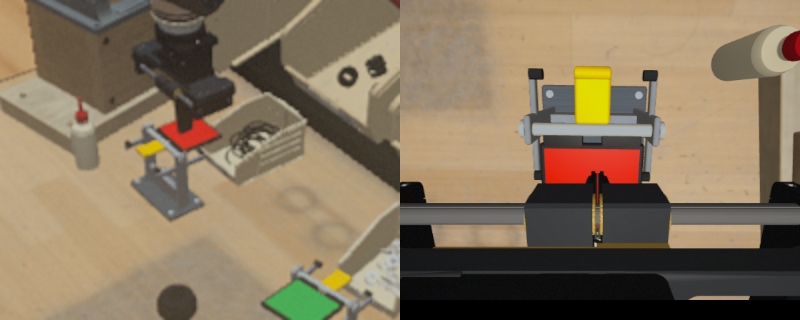

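The flag lies red-up on the far side (scene half, about (190,132)), and the force rose to 6 N, which fits it being on its stop. I'll lift the hand away and check.

Emit:
jog_arm --targets '[{"turn": [0,0,0],"slide": [0,0,10],"claw": 0},{"turn": [0,0,0],"slide": [0,0,40],"claw": 0},{"turn": [0,0,0],"slide": [0,0,45],"claw": 0},{"turn": [0,0,0],"slide": [-40,0,30],"claw": 0},{"turn": [0,0,0],"slide": [-45,0,0],"claw": 0}]'

```text
t: 10.1
eef_pos: [535.4, 298.7, 235.3]
tcp_rot: [3.14, 0.004, -3.129]
ft_force: [0.1, 1.4, -0.0]
opening: 0.006
grip_force: 0.0
```

Emit:
jog_arm --targets '[{"turn": [0,0,0],"slide": [-45,0,0],"claw": 0},{"turn": [0,0,0],"slide": [-45,0,0],"claw": 0},{"turn": [0,0,0],"slide": [0,0,0],"claw": 0},{"turn": [0,0,0],"slide": [0,0,0],"claw": 0}]'

```text
t: 10.6
eef_pos: [446.2, 298.8, 233.3]
tcp_rot: [3.141, 0.001, -3.128]
ft_force: [0.7, 0.3, -0.0]
opening: 0.004
grip_force: 0.0
```

```bash
python3 look.py l4
```

```text
(no output)
```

View pics/l4.png

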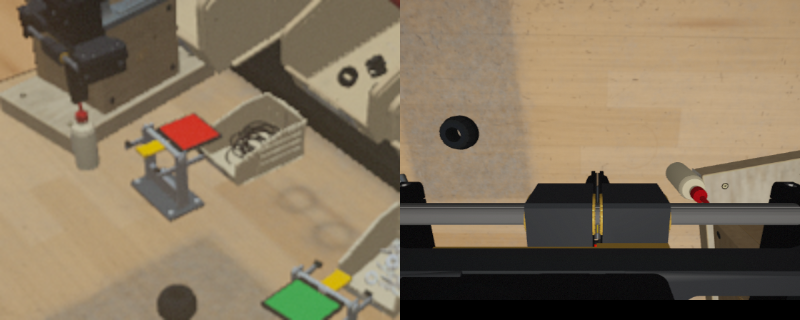

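The flag lies flat and red-up at (190,132). The other flag is still green, nothing has moved and the hand is clear, so I hand in.

```bash
python3 -c "
from cell import *
print(job_done())"
```

```text
the job is handed in; nothing more can be done
None
```

The O-ring bin's flag now lies flat on the far side with red up, the other flag is still green, nothing else appeared to move in the last picture, the hand is clear, and the job is handed in at about 11 s of the 48 s (no verdict was returned).

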